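# Pack the panel-repair caddy

## Task

Pack the wooden caddy for the panel repair: stand each of the small clear pigment jars (red, yellow, blue) upright in the cell lined with its own colour, and lay the pale poplar insert in the cork-lined cell, the same way up as it lies now. Leave the brown amber jar with the narrow red cap and the dark walnut insert where they are; they do not belong in it. The jars are glass: set them down gently, do not drop them.

Things in the scene. Friction and masses are not known exactly. Their poses are not given: they have to be found in the camera images.
- jar_red: Small round pigment jar, clear glass with red pigment inside and a red screw cap as wide as the jar (seen from above: a red disc). 44 mm in diameter all the way up, 58 mm tall, about 90 g, standing upright and loose on the table. Origin: centre of its underside; z up along its axis.
- jar_yellow: Small round pigment jar, clear glass with yellow pigment inside and a yellow screw cap as wide as the jar (seen from above: a yellow disc). 44 mm in diameter all the way up, 58 mm tall, about 90 g, standing upright and loose on the table. Origin: centre of its underside; z up along its axis.
- jar_blue: Small round pigment jar, clear glass with blue pigment inside and a blue screw cap as wide as the jar (seen from above: a blue disc). 44 mm in diameter all the way up, 58 mm tall, about 90 g, standing upright and loose on the table. Origin: centre of its underside; z up along its axis.
- insert_poplar: Loose block of pale, cream-coloured poplar wood, a panel-repair insert: body 46 mm long (x), 20 mm wide (y), 28 mm high (z), with a short tenon at each end, 60 mm long overall, about 25 g, lying on the table. Origin: centre of the body's underside; x along its length, z up.
- lining_red: Square red lining, 70 x 70 x 3 mm, on the floor of one cell of the fixed wooden caddy. Origin: centre of its underside; x, y along the cell walls, z up; upper face 3 mm above the origin, 8 mm above the table. The cell is 74 x 74 mm inside, its 5 mm walls rise 20 mm above the lining. The cells form a 2 x 2 square, centres 79 mm apart; which lining is in which varies.
- lining_yellow: Square yellow lining, 70 x 70 x 3 mm, on the floor of one cell of the fixed wooden caddy. Origin: centre of its underside; x, y along the cell walls, z up; upper face 3 mm above the origin, 8 mm above the table. The cell is 74 x 74 mm inside, its 5 mm walls rise 20 mm above the lining. The cells form a 2 x 2 square, centres 79 mm apart; which lining is in which varies.
- lining_blue: Square blue lining, 70 x 70 x 3 mm, on the floor of one cell of the fixed wooden caddy. Origin: centre of its underside; x, y along the cell walls, z up; upper face 3 mm above the origin, 8 mm above the table. The cell is 74 x 74 mm inside, its 5 mm walls rise 20 mm above the lining. The cells form a 2 x 2 square, centres 79 mm apart; which lining is in which varies.
- lining_cork: Square brown cork lining, 70 x 70 x 3 mm, on the floor of one cell of the fixed wooden caddy. Origin: centre of its underside; x, y along the cell walls, z up; upper face 3 mm above the origin, 8 mm above the table. The cell is 74 x 74 mm inside, its 5 mm walls rise 20 mm above the lining. The cells form a 2 x 2 square, centres 79 mm apart; which lining is in which varies.
- jar_amber: Look-alike, to be left alone: opaque brown (amber) jar, 44 mm in diameter, with sloping brown shoulders and a narrow red cap only 28 mm in diameter (seen from above: a small red disc in a brown ring); 58 mm tall, loose, upright. Origin: centre of its underside; z up.
- insert_walnut: Look-alike, to be left alone. Loose block of dark brown walnut wood, a panel-repair insert: body 46 mm long (x), 20 mm wide (y), 28 mm high (z), with a short tenon at each end, 60 mm long overall, about 25 g, lying on the table. Origin: centre of the body's underside; x along its length, z up. Two cork stoppers, 14 mm high, lie among the loose things and do not matter.
There are look-alikes about, which are no part of the job. What is shaped like the insert_poplar but pink or purple is not meant.

How it is judged:
By the outcome, as a careful person would: the job done as asked, in the order asked, and still so for the second after the job is handed in, with the robot touching nothing.
It also fails if it takes over 112 s, if anything falls off the work surface, if the arm or the gripper's body presses on something with over 40 N, if the wrist force passes 120 N, or if a joint passes its speed limit or range.

## Robot

A 6-joint arm with a two-finger parallel gripper is mounted at the origin on the work surface. World frame = base frame: x ahead of the robot, y to its left, z up, the work surface at z = 0. Lengths are in m, angles in rad, forces in N, time in s.
With the tool pointing down it reaches from about 0.35 to 0.875 m from the base axis. Payload 15.5 kg.
Tool frame: the origin (TCP) lies midway between the tips of the shut fingers; the grasp point (between the pads) lies 19 mm behind it; z points along the fingers, y is the line along which they close (so a half turn about z gives the same grasp; the last joint's range is limited). The gripper opens to 85 mm and grips with 20 to 120 N. Pads are 22 mm wide; open, the fingers measure 114 mm over their backs; the gripper's body (76 mm by 85 mm) begins 54 mm behind the grasp point. The pads swing forward as they close: fully open they stand 13 mm farther back than shut.
Start: joints at [-1.327, 0.494, 1.345, -0, 1.302, -0.096], TCP at [0.208, -0.589, 0.231] pointing down, gripper open.
Joint ranges: [-2.91, 2.91], [-0.82, 2.16], [0.22, 2.67], [-1.22, 4.37], [0.12, 2.79], [-3.08, 3.08]. Speed limits (rad/s): [1.89, 1.89, 2.57, 3.01, 3.01, 3.01].

## Interface

Orientations are given as a 3x3 rotation matrix whose columns are the frame's x, y, z axes.
In Python, from plant import robot gives the robot as it stands.
- The arm moves only by the tool drive_tool, never from a script. Its argument "plan" is one flat list of numbers, 6 for each row, row after row: the shift along the world's x, y, z in mm, then the turn, a rotation vector about the world's x, y, z in degrees. A call has 1 to 20 rows; each row is the pose to reach, as a shift and turn from the pose commanded when the call began; what a row does not reach only later rows make up. A row lasts 1/10 s, in which the tool goes at most 50 mm and 8.59 degrees, less where a joint would pass 70% of its speed; a pose out of reach is approached as far as the arm can. A call with a gripper value outside its range is refused whole. "jaw" is the closure, from -1 (fully open) to 1 (shut), so that 0 is half open, set as the call begins (left out, the last holds). The fingers move at their own pace and stop on an object; "force" is the grip in N (left out, the last holds). Time passes only in rows, so rows that repeat a pose let the fingers close. It gives the time, the measured TCP pose, the force, the opening and the grip force at its end, in the units of the state.
- robot.read_state(): the state, without advancing time (a new reading comes with each control period).
- robot.camera(name): name is "scene" or "top" or "wrist"; returns a dict with "pixels" (384x512x3 uint8, blue, green, red), "z_map" (384x512 float32, m along the optical axis (not along the pixel's ray), 0 where there is no reading), "fx", "fy", "cx", "cy" (pixels), "distortion" ([k1, k2, p1, p2, k3] as OpenCV has them; the pictures are not rectified), "extrinsics" (4x4, takes a point from camera to world coordinates). Camera axes: x right, y down, z forward; pixel columns grow to the right and rows downward; lengths in m; the calibration is good to about 2 mm. A picture is of the moment at which its call begins.
- robot.job_done(): hands the job in; it is judged then, once.
The state is a dict: "t": time; "qpos": joint angles; "joint_vel": joint speeds; "joint_torque": joint torques, N m; "tool_pos": TCP position; "tool_rot": TCP orientation; "force": force on the tool from outside, world axes, zero at the start; "torque": the same for the moment, N m; "grip_width": opening from 0.0 (shut) to 1.0 (fully open); "grasp_force": force on a finger pad.
Only numpy, scipy, OpenCV 4.12 (cv2) and the standard library are available. Lean on these libraries where they do the work, as an engineer would, in place of code of your own. Each camera call takes 0.05 s, during which the arm holds its last target. There are 200 camera calls.

## Working session

There is one attempt and no reset: what is moved stays moved. The work goes in short steps, Python scripts to look and compute and a tool call to move; the robot and the scene stay as the last step left them, time stands still between calls to the robot, and variables do not carry over. Pictures are saved under pics/ and viewed, at most 14 in all, crops included, and the job is handed in when it is done.

Besides the shell and the picture viewer there is one more tool, called after ">>>" in YAML: its name, and indented under it one key for each argument. drive_tool: Moves the arm, as the interface text tells. Its arguments: {"type":"object","properties":{"plan":{"type":"array","items":{"type":"number"}},"jaw":{"type":"number"},"force":{"type":"number"}},"required":["plan"]}

```bash
mkdir -p pics; cat > h.py <<'E'
import numpy as np,cv2,pickle
from plant import robot
def snap(n,f):
    c=robot.camera(n); pickle.dump(c,open(f'pics/{f}.pkl','wb')); cv2.imwrite(f'pics/{f}.png',c['pixels']); return c
def load(f): return pickle.load(open(f'pics/{f}.pkl','rb'))
def ray(c,u,v):
    K=np.array([[c['fx'],0,c['cx']],[0,c['fy'],c['cy']],[0,0,1]])
    p=cv2.undistortPoints(np.array([[[u,v]]],float),K,np.array(c['distortion'],float))[0,0]
    return np.array([p[0],p[1],1.])
def onz(c,u,v,z):
    E=np.array(c['extrinsics']); d=E[:3,:3]@ray(c,u,v); o=E[:3,3]
    return o+d*(z-o[2])/d[2]
def dep(c,u,v):
    E=np.array(c['extrinsics']); return (E@np.append(ray(c,u,v)*c['z_map'][int(round(v)),int(round(u))],1))[:3]
E
python3 - <<'E'
from h import *
for n in ['top','scene']:
    c=snap(n,n+'0'); print(n,np.round(c['extrinsics'],3).tolist(),c['fx'],c['distortion'])
print(robot.read_state())
E
```

```text
top [[-0.024, -0.988, 0.154, 0.428], [-1.0, 0.023, -0.008, 0.005], [0.004, -0.154, -0.988, 1.254], [0.0, 0.0, 0.0, 1.0]] 448.9353841246466 [-0.07037655  0.          0.          0.          0.        ]
scene [[-0.814, 0.474, -0.336, 0.918], [0.581, 0.653, -0.486, 0.441], [-0.011, -0.591, -0.806, 0.763], [0.0, 0.0, 0.0, 1.0]] 401.3946311273619 [-0.10919908  0.          0.          0.          0.        ]
{'t': 0.1, 'qpos': array([-1.32651208e+00,  4.94141366e-01,  1.34604732e+00, -3.34539429e-06,
        1.30248706e+00, -9.55214380e-02]), 'joint_vel': array([-0.00139849, -0.00242691, -0.00206387,  0.00076282,  0.00085692,
        0.0012021 ]), 'joint_torque': array([ 3.31894531e-03, -8.83586025e+01, -3.84564078e+01,  1.81710583e-06,
        5.14620391e-03, -1.46678155e-05]), 'tool_pos': array([ 0.20822932, -0.58896511,  0.23075464]), 'tool_rot': array([[ 9.42819166e-01,  3.33304589e-01, -2.65089430e-04],
       [ 3.33304679e-01, -9.42818587e-01,  1.05015890e-03],
       [ 1.00091538e-04, -1.07846548e-03, -9.99999413e-01]]), 'force': array([-0.66500837, -0.11638148,  0.52961661]), 'torque': array([-0.01650529,  0.04229978,  0.01591606]), 'grasp_force': 0.0, 'grip_width': 0.9987678255538892}
```

View pics/top0.png

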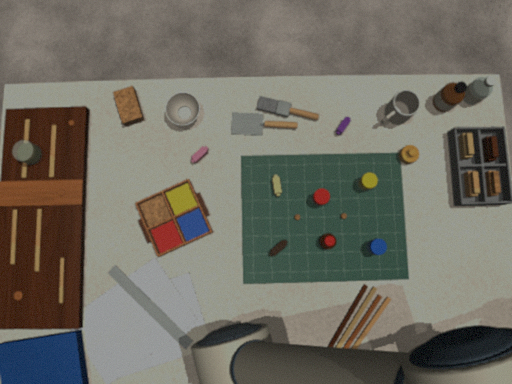

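View pics/scene0.png

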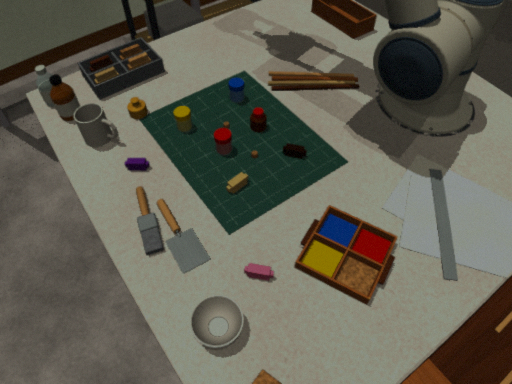

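The top view shows red at (321,197), yellow (369,181), blue (378,247), amber (328,241), poplar (277,185) and walnut (278,247). The caddy cells are cork (156,208), yellow (182,198), blue (193,224) and red (166,236). I'll enlarge the crops to read these more closely.

```bash
python3 - <<'E'
from h import *
c=load('top0'); p=c['pixels']
a=cv2.resize(p[160:270,260:400],None,fx=5.5,fy=5.4,interpolation=cv2.INTER_CUBIC)
cv2.imwrite('pics/a.png',cv2.resize(p[160:270,260:400],(700,550),interpolation=cv2.INTER_CUBIC))
cv2.imwrite('pics/b.png',cv2.resize(p[170:260,130:220],(540,540),interpolation=cv2.INTER_CUBIC))
E
```

```text
(no output)
```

View pics/a.png

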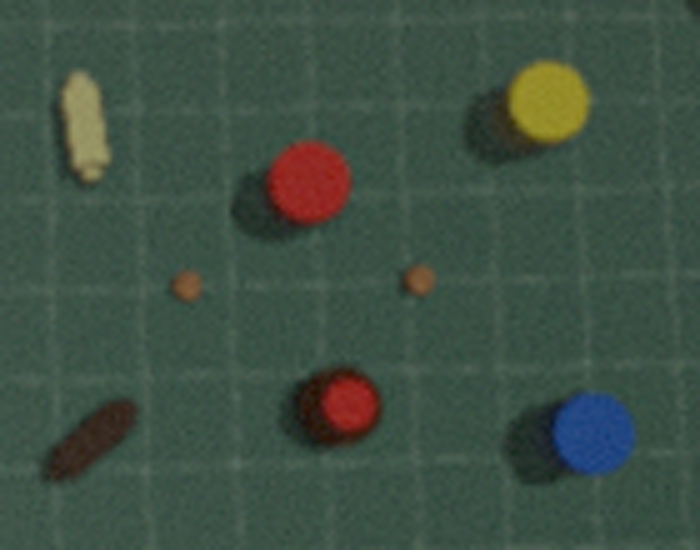

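View pics/b.png

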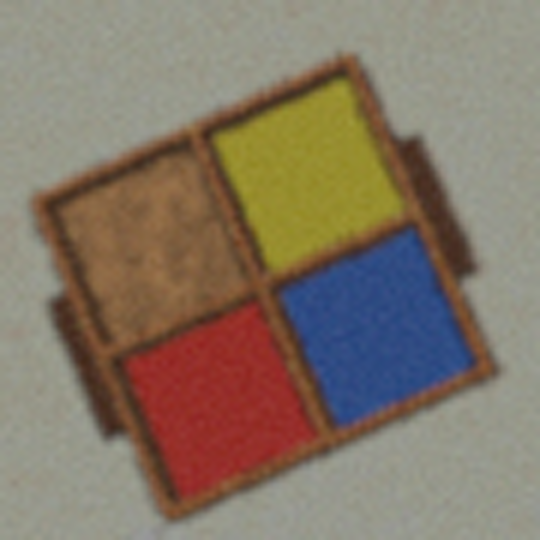

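Crop a: caps red (309,183), yellow (549,102), blue (593,433), and poplar ends (80,73)–(92,180). Crop b: caddy rim corners (45,197), (348,58), (493,370) and (172,518), with cork at upper left, yellow upper right, blue lower right and red lower left.

```bash
python3 - <<'E'
from h import *
c=load('top0')
A=lambda x,y:((x+.5)/5-.5+260,(y+.5)/5-.5+160)
B=lambda x,y:((x+.5)/6-.5+130,(y+.5)/6-.5+170)
r=lambda v:np.round(np.array(v)*1000,1)
for n,p in dict(red=(309,183),yel=(549,102),blu=(593,433),amber=(349,404)).items(): print(n,r(onz(c,*A(*p),.058)),r(dep(c,*A(*p))))
P=[onz(c,*A(*p),.025) for p in [(80,73),(92,180),(86,127)]]; print('pop',r(P)); d=P[0]-P[1]; print(np.degrees(np.arctan2(d[1],d[0])),np.linalg.norm(d))
print(r(onz(c,*A(93,440),.028)))
C=np.array([onz(c,*B(*p),.028) for p in [(45,197),(348,58),(493,370),(172,518)]])
print(r(C),r(C.mean(0)))
for a,b in[(0,1),(1,2),(3,2),(0,3)]:
    d=C[b]-C[a];print(np.degrees(np.arctan2(d[1],d[0])),np.linalg.norm(d))
for n,p in dict(cork=(150,250),yel=(312,178),blu=(378,327),red=(219,400)).items(): print(n,r(onz(c,*B(*p),.008)),r(dep(c,*B(*p))))
# colour-based
hsv=cv2.cvtColor(c['pixels'],cv2.COLOR_BGR2HSV)
for n,(h0,h1),z in [('yel',(22,34),.058),('blu',(105,125),.058),('red',(0,6),.058)]:
    m=cv2.inRange(hsv,(h0,150,80),(h1,255,255)); m|=cv2.inRange(hsv,(174,150,80),(180,255,255)) if n=='red' else 0
    k,l,s,ce=cv2.connectedComponentsWithStats(m)
    for i in range(1,k):
        if 60<s[i,4]<2000: print(n,s[i,4],np.round(ce[i],1),r(onz(c,*ce[i],z if s[i,4]<400 else .008)))
E
```

```text
red [ 579.6 -176.6   58. ] [ 579.2 -176.1   61.4]
yel [ 620.8 -309.6   58. ] [ 620.6 -309.2   59.5]
blu [ 442.  -322.5   58. ] [ 441.9 -322.1   59.1]
amber [ 460.9 -192.7   58. ] [ 460.9 -192.9   56.4]
pop [[648.5 -56.7  25. ]
 [588.3 -61.5  25. ]
 [618.  -59.1  25. ]]
4.579579248152453 0.06036228218765463
[445.9 -57.6  28. ]
[[577.9 327.6  28. ]
 [639.4 187.8  28. ]
 [494.3 122.   28. ]
 [430.7 267.8  28. ]] [535.6 226.3  28. ]
-66.24813789053562 0.15277714353305413
-155.61559609439954 0.15938708040908076
-66.4385516900741 0.15910054181110284
-157.89350866661633 0.15891414366608717
cork [554.4 283.2   8. ] [554.2 282.7  10.3]
yel [586.5 207.6   8. ] [586.7 207.8   6.5]
blu [516.4 176.9   8. ] [516.7 177.6   2.9]
red [484.3 250.6   8. ] [484.5 251.6   2.9]
yel 192 [369.  180.1] [ 620.6 -308.5   58. ]
yel 619 [180.9 198.6] [588.4 209.4   8. ]
blu 537 [192.6 224.3] [515.6 177.    8. ]
blu 205 [378.2 246.4] [ 441.4 -322.5   58. ]
red 201 [321.4 196.2] [ 579.7 -176.5   58. ]
red 640 [166.1 236.2] [484.4 250.7   8. ]
red 99 [329.4 240.3] [ 461.1 -192.6   58. ]
```

>>> drive_tool:
  plan: [40,45,0,0,0,8,80,90,0,0,0,16,120,135,0,0,0,24,160,180,0,0,0,32,200,225,0,0,0,40,240,270,0,0,0,49,280,315,0,0,0,49,325,365,0,0,0,49,371.5,412.5,0,0,0,49,371.5,412.5,0,0,0,49,371.5,412.5,0,0,0,49,371.5,412.5,-80,0,0,49,371.5,412.5,-110,0,0,49,371.5,412.5,-110,0,0,49,371.5,412.5,-110,0,0,49,371.5,412.5,-110,0,0,49]
  jaw: -1
  force: 40

```text
t: 1.7
tool_pos: [0.5806, -0.1776, 0.1232]
tool_rot: [[0.368, 0.93, 0.002], [0.93, -0.368, -0.001], [-0.0, 0.002, -1.0]]
force: [-0.1, -0.8, 0.4]
grip_width: 1.0
grasp_force: 0.0
```

```bash
python3 - <<'E'
from h import *
c=snap('wrist','w0'); s=robot.read_state(); print(np.round(s['tool_pos']*1000,1),np.round(s['qpos'],2))
E
```

```text
[ 580.9 -177.7  123.6] [-0.4   0.59  1.51  0.    1.04 -0.02]
```

View pics/w0.png

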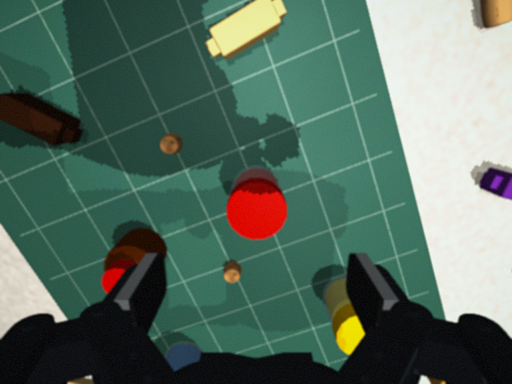

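The wrist view shows the red cap at (257,208), centred between the fingers. The amber jar is lower left and yellow is lower right, both clear of the fingers.

```bash
python3 - <<'E'
from h import *
c=load('w0');r=lambda v:np.round(np.array(v)*1000,1)
hsv=cv2.cvtColor(c['pixels'],cv2.COLOR_BGR2HSV)
m=cv2.inRange(hsv,(0,200,140),(8,255,255)); k,l,s,ce=cv2.connectedComponentsWithStats(m)
for i in range(1,k):
    if s[i,4]>200: print(s[i],ce[i],r(onz(c,*ce[i],.058)),r(dep(c,*ce[i])))
st=robot.read_state();print(r(st['tool_pos']))
P=[onz(c,*p,.025) for p in [(211,47),(282,8)]];print(r(P),r(onz(c,246,28,.028)))
d=P[0]-P[1];print(np.degrees(np.arctan2(d[1],d[0])))
E
```

```text
[ 227  189   60   50 2386] [256.16219614 212.93378039] [ 579.9 -178.8   58. ] [ 579.8 -178.8   57.9]
[102 268  23  25 320] [111.03125 277.85   ] [ 457.4 -187.3   58. ] [ 457.2 -187.4   57.7]
[ 580.9 -177.7  123.6]
[[591.6 -63.1  25. ]
 [646.2 -58.7  25. ]] [618.8 -61.6  28. ]
-175.419135664749
```

>>> drive_tool:
  plan: [0,0,-30,0,0,0,0,0,-60,0,0,0,0,0,-85,0,0,0,0,0,-98,0,0,0,0,0,-105,0,0,0,0,0,-105,0,0,0,0,0,-105,0,0,0]

```text
t: 2.45
tool_pos: [0.5806, -0.1771, 0.0175]
tool_rot: [[0.367, 0.93, 0.002], [0.93, -0.367, -0.001], [-0.0, 0.002, -1.0]]
force: [-0.1, 1.3, 0.9]
grip_width: 0.997
grasp_force: 0.0
```

>>> drive_tool:
  plan: [0,0,0,0,0,0,0,0,0,0,0,0,0,0,0,0,0,0,0,0,0,0,0,0,0,0,0,0,0,0,0,0,0,0,0,0,0,0,0,0,0,0,0,0,0,0,0,0]
  jaw: 1
  force: 40

```text
t: 3.25
tool_pos: [0.5801, -0.1768, 0.0169]
tool_rot: [[0.367, 0.93, 0.001], [0.93, -0.367, -0.0], [-0.0, 0.001, -1.0]]
force: [-1.3, 0.7, 8.3]
grip_width: 0.503
grasp_force: 39.8
```

>>> drive_tool:
  plan: [0,0,15,0,0,0,0,0,40,0,0,0,0,0,65,0,0,0,-5,20,80,0,0,0,-15,60,80,0,0,0,-25,100,80,0,0,0,-35,145,80,0,0,0,-45,190,80,0,0,0,-55,235,80,0,0,0,-65,280,80,0,0,0,-75,325,80,0,0,0,-85,365,80,0,0,0,-92,400,80,0,0,0,-96,420,80,0,0,0,-96.5,426,75,0,0,0,-96.5,426,60,0,0,0,-96.5,426,50,0,0,0,-96.5,426,45,0,0,0,-96.5,426,45,0,0,0,-96.5,426,45,0,0,0]

```text
t: 5.25
tool_pos: [0.4836, 0.2489, 0.0615]
tool_rot: [[0.368, 0.93, 0.0], [0.93, -0.368, -0.0], [0.0, 0.0, -1.0]]
force: [0.5, 0.4, -1.4]
grip_width: 0.503
grasp_force: 40.9
```

```bash
python3 - <<'E'
from h import *
c=snap('wrist','w1');r=lambda v:np.round(np.array(v)*1000,1)
s=robot.read_state();print(r(s['tool_pos']),np.round(s['force'],1),s['grip_width'])
c=snap('scene','s1'); cv2.imwrite('pics/s1c.png',cv2.resize(c['pixels'][150:330,240:440],(600,540)))
E
```

```text
[483.7 249.   61.7] [-0.1 -0.2  0.1] 0.5041972709259168
```

View pics/w1.png

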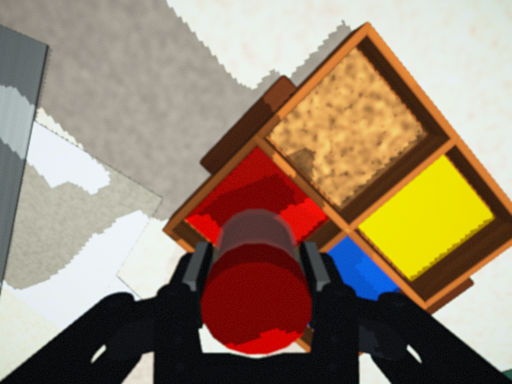

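View pics/s1c.png

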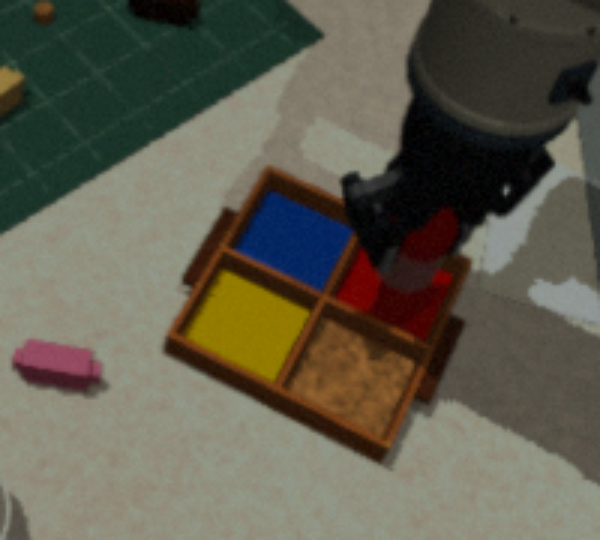

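The jar is upright over the red cell. In the wrist view the caddy's wall crossing is at about (347,229), its top corner at (366,25) and its left corner at (165,228). I'll use these to check the caddy position.

```bash
python3 - <<'E'
from h import *
c=load('w1')
for p in [(347,229),(366,25),(165,228)]: print(np.round(onz(c,*p,.028)*1000,1))
E
```

```text
[535.  228.8  28. ]
[575.8 333.   28. ]
[431.6 270.5  28. ]
```

>>> drive_tool:
  plan: [0,0,-10,0,0,0,0,0,-20,0,0,0,0,0,-27,0,0,0,0,0,-31,0,0,0,0,0,-34,0,0,0,0,0,-35,0,0,0,0,0,-36,0,0,0,0,0,-36,0,0,0]

```text
t: 6.15
tool_pos: [0.4834, 0.2493, 0.0254]
tool_rot: [[0.367, 0.93, 0.0], [0.93, -0.367, 0.0], [0.0, 0.0, -1.0]]
force: [-0.2, -0.3, -0.8]
grip_width: 0.505
grasp_force: 40.9
```

>>> drive_tool:
  plan: [0,0,-0.5,0,0,0,0,0,-1,0,0,0,0,0,-1.5,0,0,0,0,0,-1.5,0,0,0]

```text
t: 6.55
tool_pos: [0.4835, 0.2493, 0.0249]
tool_rot: [[0.367, 0.93, 0.001], [0.93, -0.367, 0.0], [0.001, 0.001, -1.0]]
force: [-4.4, -1.7, 21.0]
grip_width: 0.504
grasp_force: 43.0
```

>>> drive_tool:
  plan: [0,0,0.7,0,0,0,0,0,0.7,0,0,0,0,0,0.7,0,0,0]

```text
t: 6.85
tool_pos: [0.4835, 0.2493, 0.0249]
tool_rot: [[0.367, 0.93, 0.001], [0.93, -0.367, 0.0], [0.0, 0.0, -1.0]]
force: [-2.4, -0.6, 9.9]
grip_width: 0.503
grasp_force: 41.7
```

>>> drive_tool:
  plan: [0,0,0,0,0,0,0,0,0,0,0,0,0,0,0,0,0,0,0,0,0,0,0,0,0,0,0,0,0,0,0,0,0,0,0,0]
  jaw: -1

```text
t: 7.45
tool_pos: [0.4833, 0.2492, 0.0244]
tool_rot: [[0.367, 0.93, -0.0], [0.93, -0.367, 0.0], [0.0, -0.0, -1.0]]
force: [-0.7, -0.2, -0.4]
grip_width: 0.999
grasp_force: 0.0
```

>>> drive_tool:
  plan: [0,0,40,0,0,0,0,0,80,0,0,0,5,-20,100,0,0,0,15,-60,105,0,0,0,26,-105,105,0,0,0,37,-150,105,0,0,0,48,-195,105,0,0,0,59,-240,105,0,0,0,70,-285,105,0,0,0,81,-330,105,0,0,0,92,-375,105,0,0,0,103,-420,105,0,0,0,114,-465,105,0,0,0,124,-505,105,0,0,0,132,-540,105,0,0,0,137.5,-558.5,100,0,0,0,137.5,-558.5,85,0,0,0,137.5,-558.5,80,0,0,0,137.5,-558.5,80,0,0,0]

```text
t: 9.35
tool_pos: [0.6199, -0.3078, 0.1031]
tool_rot: [[0.366, 0.93, -0.003], [0.93, -0.366, 0.002], [0.001, -0.003, -1.0]]
force: [-0.2, 0.9, -0.1]
grip_width: 0.999
grasp_force: 0.0
```

```bash
python3 - <<'E'
from h import *
r=lambda v:np.round(np.array(v)*1000,1)
c=snap('wrist','w2'); s=robot.read_state();print(r(s['tool_pos']),np.round(s['force'],1))
hsv=cv2.cvtColor(c['pixels'],cv2.COLOR_BGR2HSV)
m=cv2.inRange(hsv,(22,180,120),(34,255,255)); k,l,st,ce=cv2.connectedComponentsWithStats(m)
for i in range(1,k):
    if st[i,4]>300: print(st[i],ce[i],r(onz(c,*ce[i],.058)),r(dep(c,*ce[i])))
c=snap('top','t2'); cv2.imwrite('pics/t2c.png',cv2.resize(c['pixels'][170:260,130:220],(540,540)))
E
```

```text
[ 620.4 -307.9  104. ] [-0.7  0.7 -0.2]
[ 228  193   66   63 3189] [260.75697711 224.3267482 ] [ 621.6 -310.1   58. ] [ 621.7 -309.7   59.1]
[403 289  32  24 317] [420.32807571 297.55835962] [ 705.9 -403.2   58. ] [ 713.9 -426.9   31.6]
```

View pics/t2c.png

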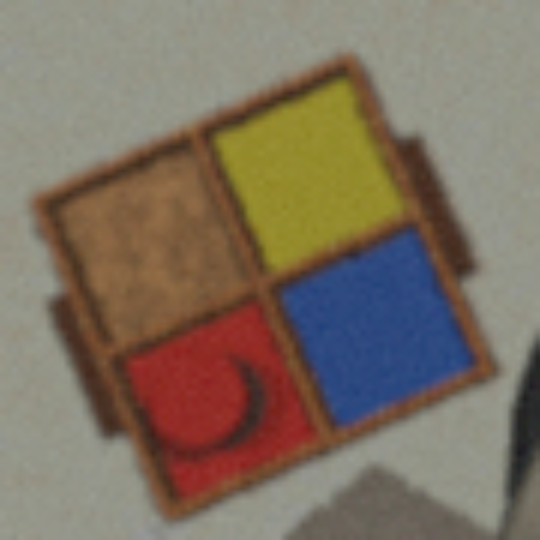

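The red jar stands upright in the red cell, with its cap at about (195,405) in the crop. Next I'll pick up yellow.

>>> drive_tool:
  plan: [0.5,-1,-30,0,0,0,0.5,-1,-58,0,0,0,0.5,-1,-78,0,0,0,0.5,-1,-86,0,0,0,0.5,-1,-88,0,0,0,0.5,-1,-88,0,0,0,0.5,-1,-88,0,0,0]

```text
t: 10.15
tool_pos: [0.622, -0.3105, 0.0178]
tool_rot: [[0.367, 0.93, 0.002], [0.93, -0.367, -0.001], [-0.0, 0.002, -1.0]]
force: [0.1, 0.3, 0.9]
grip_width: 1.002
grasp_force: 0.0
```

>>> drive_tool:
  plan: [0,0,0,0,0,0,0,0,0,0,0,0,0,0,0,0,0,0,0,0,0,0,0,0,0,0,0,0,0,0,0,0,0,0,0,0,0,0,0,0,0,0,0,0,0,0,0,0]
  jaw: 1
  force: 40

```text
t: 10.95
tool_pos: [0.6214, -0.3104, 0.017]
tool_rot: [[0.367, 0.93, 0.0], [0.93, -0.367, -0.0], [-0.0, 0.0, -1.0]]
force: [-1.3, 0.7, 5.4]
grip_width: 0.505
grasp_force: 40.2
```

>>> drive_tool:
  plan: [0,0,15,0,0,0,0,0,40,0,0,0,0,0,65,0,0,0,-1,20,80,0,0,0,-4,60,80,0,0,0,-7,105,80,0,0,0,-10,150,80,0,0,0,-13,195,80,0,0,0,-16,240,80,0,0,0,-19,285,80,0,0,0,-22,330,80,0,0,0,-25,375,80,0,0,0,-28,420,80,0,0,0,-31,465,80,0,0,0,-33,500,80,0,0,0,-33.5,518.5,75,0,0,0,-33.5,518.5,60,0,0,0,-33.5,518.5,50,0,0,0,-33.5,518.5,45,0,0,0,-33.5,518.5,45,0,0,0]

```text
t: 12.95
tool_pos: [0.5874, 0.2075, 0.0608]
tool_rot: [[0.368, 0.93, -0.001], [0.93, -0.368, -0.0], [-0.001, -0.001, -1.0]]
force: [0.6, -0.5, -0.9]
grip_width: 0.507
grasp_force: 40.8
```

>>> drive_tool:
  plan: [0,0,-10,0,0,0,0,0,-20,0,0,0,0,0,-28,0,0,0,0,0,-32,0,0,0,0,0,-35,0,0,0,0,0,-36,0,0,0,0,0,-36.5,0,0,0,0,0,-37,0,0,0,0,0,-37,0,0,0,0,0,-37,0,0,0]

```text
t: 13.95
tool_pos: [0.5879, 0.2083, 0.025]
tool_rot: [[0.367, 0.93, 0.0], [0.93, -0.367, 0.0], [0.0, 0.0, -1.0]]
force: [-2.0, -0.2, 6.4]
grip_width: 0.5
grasp_force: 41.2
```

Contact is gentle at 6 N, so I'll release and head to blue. Commanded pose is (587.7, 208.5, 24), blue is at (441.8, -322.5).

>>> drive_tool:
  plan: [0,0,0,0,0,0,0,0,0,0,0,0,0,0,0,0,0,0,0,0,0,0,0,0,0,0,0,0,0,0,0,0,0,0,0,0]
  jaw: -1

```text
t: 14.55
tool_pos: [0.5878, 0.2082, 0.0244]
tool_rot: [[0.367, 0.93, -0.0], [0.93, -0.367, -0.0], [-0.0, -0.0, -1.0]]
force: [-0.0, -0.7, 0.1]
grip_width: 0.998
grasp_force: 0.0
```

>>> drive_tool:
  plan: [0,0,40,0,0,0,0,0,80,0,0,0,-5,-20,100,0,0,0,-16,-60,105,0,0,0,-28,-100,105,0,0,0,-39,-140,105,0,0,0,-50,-180,105,0,0,0,-61,-220,105,0,0,0,-72,-260,105,0,0,0,-83,-300,105,0,0,0,-94,-340,105,0,0,0,-105,-380,105,0,0,0,-116,-420,105,0,0,0,-127,-460,105,0,0,0,-138,-500,105,0,0,0,-144,-522,100,0,0,0,-146,-531,85,0,0,0,-146,-531,80,0,0,0,-146,-531,80,0,0,0]

```text
t: 16.45
tool_pos: [0.4414, -0.3221, 0.1039]
tool_rot: [[0.367, 0.93, -0.001], [0.93, -0.367, 0.001], [0.001, -0.002, -1.0]]
force: [-0.7, 0.1, 0.3]
grip_width: 1.005
grasp_force: 0.0
```

```bash
python3 - <<'E'
from h import *
r=lambda v:np.round(np.array(v)*1000,1)
c=snap('wrist','w3'); s=robot.read_state();print(r(s['tool_pos']),np.round(s['force'],1),s['qpos'])
hsv=cv2.cvtColor(c['pixels'],cv2.COLOR_BGR2HSV)
m=cv2.inRange(hsv,(105,180,120),(125,255,255)); k,l,st,ce=cv2.connectedComponentsWithStats(m)
for i in range(1,k):
    if st[i,4]>300: print(st[i],ce[i],r(onz(c,*ce[i],.058)),r(dep(c,*ce[i])))
c=snap('top','t3'); cv2.imwrite('pics/t3c.png',cv2.resize(c['pixels'][150:290,130:400],(800,415)))
E
```

```text
[ 441.8 -321.9  104.4] [-0.1 -0.1 -0.4] [-7.39081900e-01  5.45732467e-01  1.67729239e+00  1.50589880e-04
  9.19597379e-01 -3.63757506e-01]
[ 225  203   66   52 2689] [258.0152473  227.91000372] [ 440.4 -326.4   58. ] [ 440.3 -326.7   57.2]
```

View pics/t3c.png

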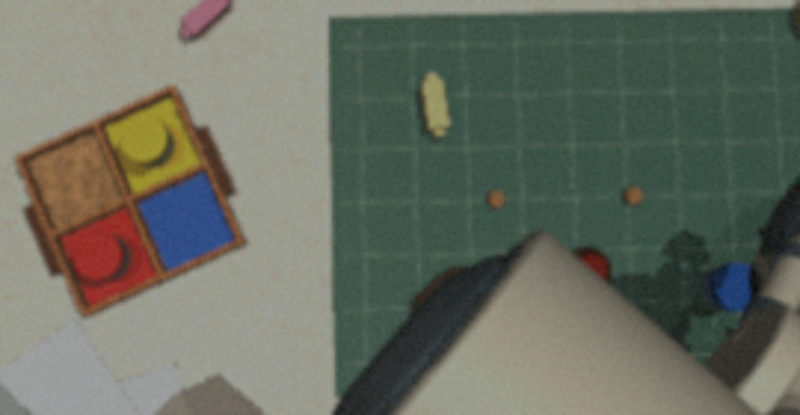

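Both jars stand in their cells, red at about (100,257) and yellow at about (147,140). The blue cap is at about (733,286). I'll pick up blue.

>>> drive_tool:
  plan: [0,-1,-30,0,0,0,0,-1,-58,0,0,0,0,-1,-78,0,0,0,0,-1,-86,0,0,0,0,-1,-88,0,0,0,0,-1,-88,0,0,0,0,-1,-88,0,0,0]

```text
t: 17.25
tool_pos: [0.4424, -0.3241, 0.0175]
tool_rot: [[0.367, 0.93, 0.001], [0.93, -0.367, -0.001], [-0.001, 0.001, -1.0]]
force: [0.1, -0.0, 0.0]
grip_width: 1.001
grasp_force: 0.0
```

>>> drive_tool:
  plan: [0,0,0,0,0,0,0,0,0,0,0,0,0,0,0,0,0,0,0,0,0,0,0,0,0,0,0,0,0,0,0,0,0,0,0,0,0,0,0,0,0,0,0,0,0,0,0,0]
  jaw: 1
  force: 40

```text
t: 18.05
tool_pos: [0.4419, -0.3239, 0.017]
tool_rot: [[0.367, 0.93, 0.0], [0.93, -0.367, -0.0], [-0.0, 0.0, -1.0]]
force: [-1.4, 1.2, 7.9]
grip_width: 0.51
grasp_force: 39.6
```

>>> drive_tool:
  plan: [0,0,15,0,0,0,0,0,45,0,0,0,0,0,75,0,0,0,2,15,95,0,0,0,7,50,100,0,0,0,13,90,100,0,0,0,19,130,100,0,0,0,25,170,100,0,0,0,31,210,100,0,0,0,37,250,100,0,0,0,43,290,100,0,0,0,49,330,100,0,0,0,55,370,100,0,0,0,61,410,100,0,0,0,67,450,95,0,0,0,71,485,90,0,0,0,73.5,500.5,75,0,0,0,73.5,500.5,55,0,0,0,73.5,500.5,45,0,0,0,73.5,500.5,45,0,0,0]

```text
t: 20.05
tool_pos: [0.5144, 0.1763, 0.0604]
tool_rot: [[0.367, 0.93, -0.003], [0.93, -0.367, -0.001], [-0.001, -0.002, -1.0]]
force: [-0.2, -0.7, 0.5]
grip_width: 0.505
grasp_force: 40.9
```

>>> drive_tool:
  plan: [0,0,-10,0,0,0,0,0,-20,0,0,0,0,0,-28,0,0,0,0,0,-32,0,0,0,0,0,-35,0,0,0,0,0,-36,0,0,0,0,0,-36.5,0,0,0,0,0,-37,0,0,0,0,0,-37,0,0,0,0,0,-37,0,0,0]

```text
t: 21.05
tool_pos: [0.5155, 0.1768, 0.025]
tool_rot: [[0.367, 0.93, 0.001], [0.93, -0.367, 0.0], [0.0, 0.001, -1.0]]
force: [-0.9, -0.3, 6.3]
grip_width: 0.499
grasp_force: 41.6
```

>>> drive_tool:
  plan: [0,0,0,0,0,0,0,0,0,0,0,0,0,0,0,0,0,0,0,0,0,0,0,0,0,0,0,0,0,0,0,0,0,0,0,0]
  jaw: -1

```text
t: 21.65
tool_pos: [0.5153, 0.1767, 0.0245]
tool_rot: [[0.367, 0.93, -0.0], [0.93, -0.367, 0.0], [-0.0, -0.0, -1.0]]
force: [0.8, 0.2, -0.2]
grip_width: 0.998
grasp_force: 0.0
```

>>> drive_tool:
  plan: [0,0,40,0,0,0,0,0,80,0,0,0,5,-10,100,0,0,-4,15,-35,100,0,0,-11,25,-60,100,0,0,-18,36,-85,100,0,0,-25,47,-110,100,0,0,-32,58,-135,100,0,0,-39,69,-160,100,0,0,-46,80,-185,100,0,0,-53,91,-210,100,0,0,-60,100,-230,95,0,0,-64,103,-237,90,0,0,-64,103,-237,90,0,0,-64,103,-237,90,0,0,-64]

```text
t: 23.15
tool_pos: [0.6177, -0.0595, 0.1143]
tool_rot: [[0.997, 0.08, -0.001], [0.08, -0.997, 0.0], [-0.001, -0.0, -1.0]]
force: [-0.5, 0.1, 0.3]
grip_width: 1.001
grasp_force: 0.0
```

```bash
python3 - <<'E'
from h import *
r=lambda v:np.round(np.array(v)*1000,1)
c=snap('wrist','w4'); s=robot.read_state();print(r(s['tool_pos']),np.round(s['tool_rot'],3).tolist())
E
```

```text
[617.8 -59.3 114.5] [[0.997, 0.08, -0.001], [0.08, -0.997, 0.0], [-0.001, -0.0, -1.0]]
```

View pics/w4.png

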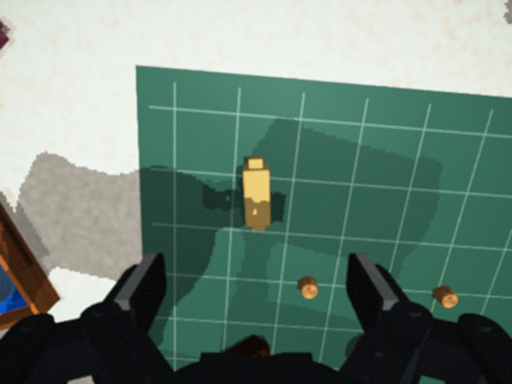

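The poplar lies lengthwise along the tool x axis, centred at about (257,195) between the fingers.

>>> drive_tool:
  plan: [0,-0.5,-40,0,0,0,0,-0.5,-75,0,0,0,0,-0.5,-95,0,0,0,0,-0.5,-105,0,0,0,0,-0.5,-109,0,0,0,0,-0.5,-110.5,0,0,0,0,-0.5,-110.5,0,0,0,0,-0.5,-110.5,0,0,0]

```text
t: 24.0
tool_pos: [0.6189, -0.0608, 0.005]
tool_rot: [[0.997, 0.078, 0.001], [0.078, -0.997, -0.0], [0.001, 0.0, -1.0]]
force: [0.1, -0.3, 1.2]
grip_width: 1.002
grasp_force: 0.0
```

>>> drive_tool:
  plan: [0,0,0,0,0,0,0,0,0,0,0,0,0,0,0,0,0,0,0,0,0,0,0,0,0,0,0,0,0,0,0,0,0,0,0,0,0,0,0,0,0,0,0,0,0,0,0,0,0,0,0,0,0,0,0,0,0,0,0,0]
  jaw: 1
  force: 30

```text
t: 25.0
tool_pos: [0.6184, -0.0608, 0.0041]
tool_rot: [[0.997, 0.078, 0.0], [0.078, -0.997, -0.0], [0.0, 0.0, -1.0]]
force: [-0.8, 1.0, 5.2]
grip_width: 0.228
grasp_force: 31.2
```

>>> drive_tool:
  plan: [0,0,15,0,0,0,0,0,50,0,0,0,0,0,90,0,0,0,-3,15,120,0,0,2,-10,50,125,0,0,4,-17,90,125,0,0,8,-24,130,125,0,0,12,-31,170,125,0,0,16,-38,210,125,0,0,19,-46,250,125,0,0,19,-54,290,125,0,0,19,-60,325,125,0,0,19,-63,341.5,125,0,0,19,-63,341.5,125,0,0,19,-63,341.5,90,0,0,19,-63,341.5,60,0,0,19,-63,341.5,45,0,0,19,-63,341.5,45,0,0,19,-63,341.5,45,0,0,19]

```text
t: 26.9
tool_pos: [0.5559, 0.2803, 0.0499]
tool_rot: [[0.918, 0.398, 0.001], [0.398, -0.918, 0.0], [0.001, 0.0, -1.0]]
force: [-0.1, 0.5, -0.3]
grip_width: 0.231
grasp_force: 30.5
```

```bash
python3 - <<'E'
from h import *
r=lambda v:np.round(np.array(v)*1000,1)
c=snap('wrist','w5'); s=robot.read_state();print(r(s['tool_pos']),np.round(s['tool_rot'],3).tolist(),s['grip_width'],s['force'])
E
```

```text
[556.2 280.6  50.3] [[0.917, 0.398, 0.002], [0.398, -0.917, 0.001], [0.002, 0.0, -1.0]] 0.22599924681285313 [-0.61741642  0.85270649 -0.3020262 ]
```

View pics/w5.png

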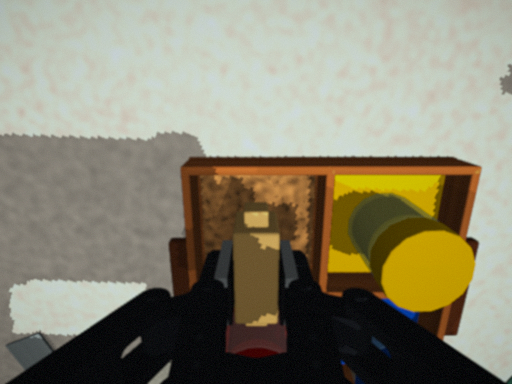

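The insert is aligned with the cell walls and sits centred over the cork, between the left and middle walls.

>>> drive_tool:
  plan: [0,0,-10,0,0,0,0,0,-20,0,0,0,0,0,-28,0,0,0,0,0,-32,0,0,0,0,0,-35,0,0,0,0,0,-36,0,0,0,0,0,-36.5,0,0,0,0,0,-37,0,0,0,0,0,-37,0,0,0,0,0,-37,0,0,0]

```text
t: 27.95
tool_pos: [0.5554, 0.2808, 0.0121]
tool_rot: [[0.917, 0.398, 0.0], [0.398, -0.917, 0.0], [0.0, -0.0, -1.0]]
force: [0.4, -0.6, -0.3]
grip_width: 0.227
grasp_force: 30.5
```

>>> drive_tool:
  plan: [0,0,-0.5,0,0,0,0,0,-0.9,0,0,0,0,0,-0.9,0,0,0,0,0,-0.9,0,0,0]

```text
t: 28.35
tool_pos: [0.5555, 0.2808, 0.0121]
tool_rot: [[0.917, 0.398, 0.001], [0.398, -0.917, 0.0], [0.001, 0.0, -1.0]]
force: [-4.1, -2.4, 15.5]
grip_width: 0.226
grasp_force: 32.8
```

>>> drive_tool:
  plan: [0,0,0,0,0,0,0,0,0,0,0,0,0,0,0,0,0,0,0,0,0,0,0,0,0,0,0,0,0,0]
  jaw: 0.22

```text
t: 28.85
tool_pos: [0.5553, 0.2807, 0.011]
tool_rot: [[0.917, 0.398, -0.0], [0.398, -0.917, -0.0], [-0.0, -0.0, -1.0]]
force: [-1.1, 0.2, -1.1]
grip_width: 0.385
grasp_force: 0.0
```

Released. I'll retreat up, then back away from the caddy.

>>> drive_tool:
  plan: [0,0,15,0,0,0,0,0,40,0,0,0,0,0,80,0,0,0,0,0,120,0,0,0,0,0,160,0,0,0,0,-40,180,0,0,0,0,-80,180,0,0,0,0,-120,180,0,0,0,0,-160,180,0,0,0,0,-200,180,0,0,0,0,-240,180,0,0,0,0,-270,180,0,0,0,0,-280,180,0,0,0,0,-280,180,0,0,0,0,-280,180,0,0,0]

```text
t: 30.35
tool_pos: [0.5553, 0.0015, 0.1915]
tool_rot: [[0.917, 0.398, 0.0], [0.398, -0.917, 0.0], [0.0, -0.0, -1.0]]
force: [0.3, 0.6, 0.0]
grip_width: 0.389
grasp_force: 0.0
```

```bash
python3 - <<'E'
from h import *
c=snap('top','t6'); d=snap('scene','s6')
a=cv2.resize(c['pixels'][150:290,130:410],(800,400)); b=cv2.resize(d['pixels'][180:310,280:410],(200*1,200))
cv2.imwrite('pics/f.png',np.vstack([a,np.hstack([b,cv2.resize(d['pixels'][70:190,150:310],(267,200)),np.zeros((200,333,3),np.uint8)])]))
E
```

```text
(no output)
```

View pics/f.png

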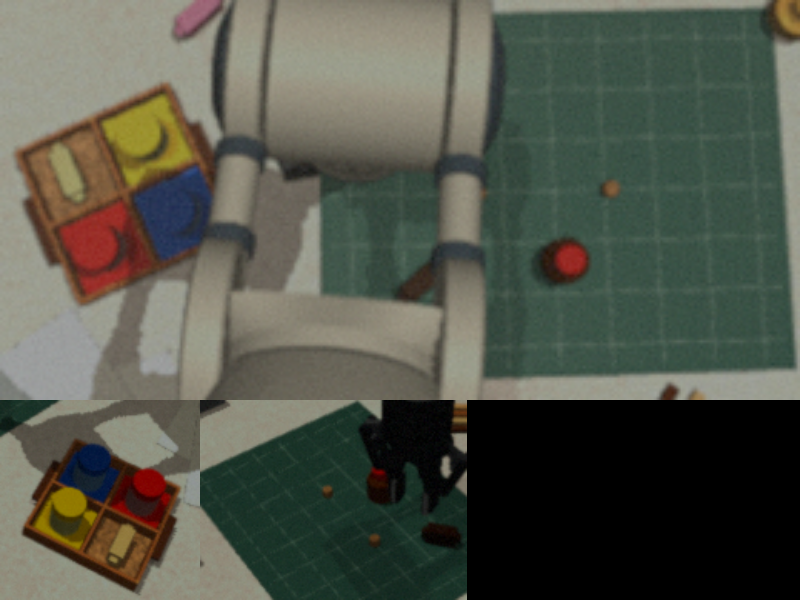

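All three jars stand in their own cells and the poplar lies in the cork cell. The amber jar and walnut insert haven't moved. I'm handing the job in.

```bash
python3 -c "
from plant import robot
print(robot.job_done())"
```

```text
the job is handed in; nothing more can be done
None
```

The caddy is packed and handed in at about 30 s: red, yellow and blue jars upright in their own cells, the poplar insert in the cork cell the same way up, and the amber jar and walnut insert left where they were.

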